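Close the tea tin with its double lid and lift off the outer lid

TASK

Take the phone that is parked upright in the open tea tin and lean it at a clear slant, standing on its short end, against the front of the wooden card box (the long face towards the robot). Then pick up the double lid (outer lid resting on inner lid) by the inner lid's wooden knob, lower both lids together gently onto the tin until the inner lid is fully home, and let go. Finally lift the outer lid alone by its collar, about ten centimetres up, leaving the inner lid closing the tin, and finish still holding it there, level and still; leave the tin and the other things on the desk where they are.

Things in the scene. Friction and masses are not known exactly. Their poses are not given: they have to be found in the camera images.
- tin: Round open aluminium tea tin, loose, 0.6 kg: outer diameter 100, wall 4 (mouth 92), height 90. Origin at the centre of its underside, z up its axis. Inside, on a 5 thick floor, two thin upright dividers 40 high leave a 14 wide slot along the tin's y, in which the phone stands at the start, its faces looking along the tin's +x and -x.
- phone_center (a point): Centre of the phone: a rigid slab 9 thick (x), 72 wide (y) and 148 tall (z), about 0.17 kg. z points from its foot to its top, x along its thickness (screen on the -x side). At the start it stands in the tin with its foot on the tin's floor, its top 63 above the tin's rim.
- phone_foot (a point): Centre of the phone's lower short end face (its foot), 74 below phone_center; same axes.
- box_edge (a point): On the wooden card box (fixed to the desk; 70 deep in x, 110 wide in y, 80 high): middle of the top edge of its front face, the long face towards the robot. x points from that face horizontally into the box, y along the edge, z up. The phone leans on this edge, foot on the desk in front (-x), top tilted towards +x.
- phone: The phone; origin and axes as phone_foot.
- card_box: The wooden card box; origin at the centre of its underside, axes as box_edge.
- inner_knob (a point): Centre of the exposed part of the inner lid's upright wooden knob, a cylinder of diameter 21 that passes through the outer lid's collar and stands 26 above the collar's top. The point is 13 below the knob's top and 46 above the lower face of the lid's disc, which rests on the tin's rim when fully home (the point is then 136 above the tin's underside). z up the axis.
- inner_lid: Inner lid, about 0.18 kg; origin at the centre of its plug's underside, 58 below inner_knob, z up. Aluminium disc, diameter 104, 5 thick; below it a plug, diameter 87, 12 deep, lower edge bevelled to 80, that enters the tin's mouth. At the start the plug stands on the desk.
- outer_collar (a point): Centre of the outer lid's upright tubular collar, on the lid's axis, z up. Collar: outer diameter 46, bore 30, 24 high above the cap's top face; the point is half-way up. Resting on the inner lid it is 25 below inner_knob, the knob's top 38 above it. The skirt's lower edge is 29 below it.
- outer_lid: Outer lid, about 0.12 kg; origin on its axis at the cap's lower face, 16 below outer_collar, z up. Aluminium cap, diameter 116, 4 thick, skirt 13 down round the inner lid's edge. It rests loosely on the inner lid, no catch: lifting the inner knob carries both lids, lifting the collar lifts the outer lid alone.
- mug: White ceramic mug, diameter 80, 90 high, one handle, bystander; origin at the centre of its underside.
- pen_cup: Blue pen cup, diameter 72, pens up to 150 high, bystander; origin at the centre of its underside.
- stapler: Stapler, 140 long, 36 wide, 45 high, bystander; origin at the centre of its underside.
- tape: Tape dispenser, 130 long, 50 wide, 82 high, bystander; origin at the centre of its underside.
- notes: Block of sticky notes, 50 x 50 x 30, bystander; origin at the centre of its underside.
- mouse: Computer mouse, about 86 long, 62 wide, 34 high, bystander; origin at the centre of its underside.
- calculator: Calculator, 130 x 80 x 18, bystander; origin at the centre of its underside.
There are look-alikes about, which are no part of the job. Leave any turquoise look-alike of the outer_lid alone.

How it is judged:
By the outcome, as a careful person would: the job done as asked, in the order asked, and still so for the second after the job is handed in, while the arm keeps its last pose, push and grip.
It also fails if it takes over 72 s, if anything falls off the work surface, if the arm or the gripper's body presses on something with over 40 N, if the wrist force passes 120 N, or if a joint passes its speed limit or range.

ROBOT

A 6-joint arm with a two-finger parallel gripper is mounted at the origin on the work surface. World frame = base frame: x ahead of the robot, y to its left, z up, the work surface at z = 0. Lengths are in m, angles in rad, forces in N, time in s.
With the tool pointing down it reaches from about 0.375 to 0.975 m from the base axis. Payload 3.8 kg.
Tool frame: the origin (TCP) lies midway between the tips of the shut fingers; the grasp point (between the pads) lies 19 mm behind it; x points along the fingers, y is the direction in which the jaws open and shut, and the axes are right-handed (so a half turn about x gives the same grasp; the last joint's range is limited). The gripper opens to 88 mm and grips with 3 to 60 N. Pads are 18 mm wide; open, the fingers measure 123 mm over their backs; the gripper's body (75 mm by 187 mm) begins 45 mm behind the grasp point.
Start: joints at [-1.373, 0.264, 1.604, -0, 1.274, -0.037], TCP at [0.157, -0.656, 0.239] pointing down, gripper open.
Joint ranges: [-2.63, 2.63], [-0.94, 2.18], [0.31, 2.57], [-1.31, 4.45], [0, 2.66], [-2.55, 2.55]. Speed limits (rad/s): [2.57, 2.57, 3.14, 3.14, 3.14, 3.14].

INTERFACE

Orientations are given as a rotation vector (axis times angle).
In Python, from cell import manip, inverse_kinematics, cams, order gives the robot as it stands. Calls block until the motion is done:
- manip.move_pose(position, orientation): joint-space move of the TCP to a pose.
- manip.move_linear(position, rate=0.15, rot=None): straight line of the TCP; rot=None keeps the orientation; rate is the mean speed in m/s.
- manip.set_joints(angles): joint-space move.
- manip.set_gripper(opening, force=None): finger opening in m; force is the grip in N (None keeps the last); returns when the fingers have stopped.
- manip.dwell(seconds).
- inverse_kinematics(position, orientation): joint angles nearest the present ones, or None.
- manip.state(): the state.
- cams.capture(name): name is "scene" or "side" or "wrist"; returns a dict with "image" (480x640x3 uint8, blue, green, red), "z_map" (480x640 float32, m along the optical axis (not along the pixel's ray), 0 where there is no reading), "intrinsics" (3x3 intrinsics, pixels), "position" and "orientation" of the camera in the world; the wrist camera has in their place "T_tool_cam" (4x4, takes a point from camera to tool coordinates, whose origin is the TCP and whose axes are the tool frame's). Camera axes: x right, y down, z forward; pixel columns grow to the right and rows downward; lengths in m; the calibration is good to about 2 mm. The wrist camera is an equidistant fisheye: a pixel r from the principal point sees the ray r / f radians off the axis. A picture is of the moment at which its call begins: read the wrist's pose just before it.
A pose or a line that the arm cannot do raises manip.IKError and nothing moves.
- order.close_job(): hands the job in, once; it reports no verdict.
The state is a dict: "clock": time; "joint_pos": joint angles; "joint_velocities": joint speeds; "tau": joint torques, N m; "tool_pos": TCP position; "tcp_rot": TCP orientation; "contact_force": force on the tool from outside, world axes, zero at the start; "moment": the same for the moment, N m; "gripper_width": finger opening in m.
Only numpy, scipy, OpenCV 4.12 (cv2) and the standard library are available. Lean on these libraries where they do the work, as an engineer would, in place of code of your own. Each camera call takes 0.05 s, during which the arm holds its last target. There are 200 camera calls.

## Working session

There is one attempt and no reset: what is moved stays moved. The work goes in short steps, each a Python script; the robot and the scene stay as the last script left them, time stands still between calls to the robot, and variables do not carry over. Pictures are saved under pics/ and viewed, about 8 in all and at most 12, crops included, and the job is handed in when it is done.

```bash
mkdir -p pics; ls
cat > h.py <<'E'
import numpy as np, cv2
from scipy.spatial.transform import Rotation as R
from cell import manip, inverse_kinematics, cams, order
def cap(n):
    s=manip.state(); d=cams.capture(n); d['st']=s; return d
def pose(d):
    if 'T_tool_cam' in d:
        T=np.eye(4); T[:3,:3]=R.from_rotvec(d['st']['tcp_rot']).as_matrix(); T[:3,3]=d['st']['tool_pos']
        return T@np.array(d['T_tool_cam'])
    T=np.eye(4); o=np.array(d['orientation']); T[:3,:3]=R.from_rotvec(o).as_matrix() if o.size==3 else o.reshape(3,3)
    T[:3,3]=d['position']; return T
def cloud(d):
    K=np.array(d['intrinsics']); z=d['z_map'].astype(float); v,u=np.mgrid[0:480,0:640]
    a=(u-K[0,2])/K[0,0]; b=(v-K[1,2])/K[1,1]
    if 'T_tool_cam' in d:
        r=np.hypot(a,b); k=np.where(r>1e-9,np.tan(np.minimum(r,1.5))/np.maximum(r,1e-9),1); a=a*k;b=b*k
    T=pose(d); P=np.stack([a*z,b*z,z],-1)@T[:3,:3].T+T[:3,3]; P[z<=0]=np.nan; return P
def down(yaw):  # tool x down, tool y (jaw) at angle yaw in the world xy plane
    y=np.array([np.cos(yaw),np.sin(yaw),0]); x=np.array([0,0,-1.]); return R.from_matrix(np.c_[x,y,np.cross(x,y)]).as_rotvec()
E
python3 - <<'E'
from h import *
print(manip.state())
for n in ('scene','side'):
    d=cap(n); cv2.imwrite(f'pics/{n}0.png',d['image']); np.save(f'{n}0.npy',cloud(d)); print(n,d['position'],d['orientation'],d['intrinsics'])
E
```

```text
pics
{'clock': 0.0, 'joint_pos': array([-1.37287379e+00,  2.64732320e-01,  1.60535015e+00,  6.05789000e-06,
        1.27371507e+00, -3.68539309e-02]), 'joint_velocities': array([ 4.31261841e-04, -9.48249475e-04, -3.75596688e-04,  3.60650109e-04,
        6.78680204e-06, -1.49609082e-04]), 'tau': array([ 6.49874710e-04, -5.02117825e+01, -3.56884253e+01,  7.29510770e-02,
        2.95577827e-02, -1.85447889e-04]), 'tool_pos': array([ 0.15691353, -0.6557814 ,  0.23741494]), 'tcp_rot': array([ 2.09769251,  0.249723  , -2.09805501]), 'contact_force': array([-0.06048514,  0.24154991, -0.09035716]), 'moment': array([-0.01780825, -0.04677211, -0.03233797]), 'gripper_width': 0.08799371178502001}
scene [1.3523755  0.11529404 1.17487607] [-1.86567256 -1.81696941  0.62178002] [[594.79708837   0.         323.76640987]
 [  0.         594.79708837 238.42551314]
 [  0.           0.           1.        ]]
side [-0.00223605  0.84901237  0.58605876] [-0.73648306  2.37448793 -1.37955969] [[469.70069449   0.         313.86312788]
 [  0.         469.70069449 237.54291206]
 [  0.           0.           1.        ]]
```

View pics/scene0.png

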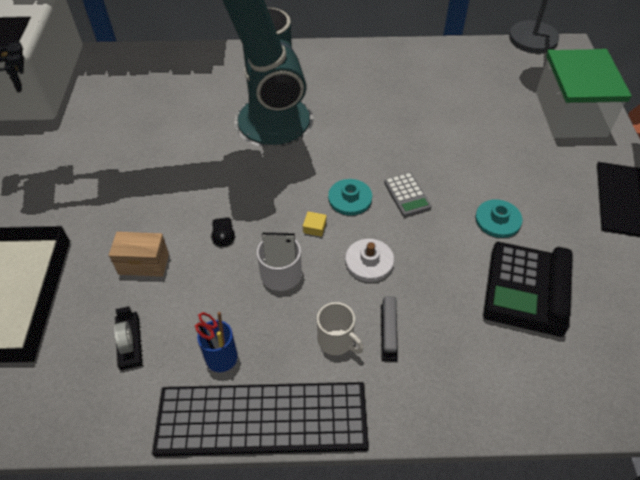

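View pics/side0.png

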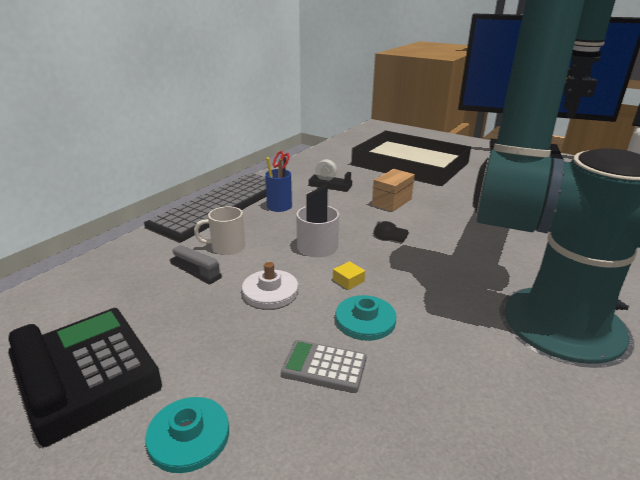

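The wanted lid is the white one with the wooden knob, scene (370,258) / side (270,285). The look-alikes are two turquoise lids, scene (350,196) and (499,217). The tin with the phone is at (280,262), and the wooden card box is at (138,255). The mouse at (222,232) and the notes at (315,224) are close by.

```bash
cat > m.py <<'E'
from h import *
A=np.load('scene0.npy');B=np.load('side0.npy')
def sel(P,c,r,z0,z1):
    Q=P.reshape(-1,3); Q=Q[np.isfinite(Q[:,0])]
    return Q[(np.hypot(Q[:,0]-c[0],Q[:,1]-c[1])<r)&(Q[:,2]>z0)&(Q[:,2]<z1)]
def circ(Q):
    a,b,c=np.linalg.lstsq(np.c_[2*Q[:,:2],np.ones(len(Q))],(Q[:,:2]**2).sum(1),rcond=None)[0]; return a,b,np.sqrt(c+a*a+b*b)
def rect(Q):
    (x,y),(w,h),a=cv2.minAreaRect((Q[:,:2]*1000).astype(np.float32)); return np.round([x,y,w,h,a],1)
E
python3 - <<'E'
from m import *
for n,(u,v) in dict(box=(138,246),boxfront=(140,272),tin=(280,275),phonetop=(279,235),knob=(370,245),lid=(370,268),mouse=(222,232),notes=(315,222),tq=(350,196),mug=(337,325),calc=(405,190),stap=(390,325),pen=(220,345),desk=(180,320)).items(): print(n,A[v,u].round(3))
print('box')
for n,P in (('sc',A),('si',B)):
    c=A[246,138,:2]; Q=sel(P,c,.1,.072,.09); print(n,len(Q),Q[:,2].mean() if len(Q) else 0,rect(Q) if len(Q) else '')
    c=A[275,280,:2]-[.05,0]
    Q=sel(P,c,.09,.083,.096);print('rim',len(Q),rect(Q))
    Q=sel(P,c,.09,.11,.17);print('phone',len(Q),rect(Q),Q[:,2].max(),Q.mean(0))
    c=A[268,370,:2]; 
    for z in ((.008,.025),(.026,.042),(.05,.085)):
        Q=sel(P,c,.09,*z);print('lid',z,len(Q),rect(Q) if len(Q)>5 else '',Q[:,2].max() if len(Q) else '')
E
```

```text
box [ 0.517 -0.296  0.077]
boxfront [ 0.544 -0.303  0.012]
tin [0.599 0.033 0.067]
phonetop [0.552 0.035 0.152]
knob [0.525 0.241 0.072]
lid [0.555 0.242 0.021]
mouse [ 0.446 -0.114  0.033]
notes [0.415 0.114 0.027]
tq [0.341 0.205 0.037]
mug [0.698 0.158 0.008]
calc [0.309 0.351 0.021]
stap [0.72  0.271 0.043]
pen [ 0.786 -0.082  0.096]
desk [ 0.671 -0.195  0.001]
box
sc 1259 0.08011353000394719 [ 513.8 -301.6  112.    76.9   85.6]
rim 326 [560.8  30.2  82.4  97.9   0.8]
phone 483 [549.8  32.4  71.5  15.9  85.6] 0.15793066124916266 [0.55278821 0.03233403 0.13611677]
lid (0.008, 0.025) 1232 [537.  245.4 134.4 141.8  86.1] 0.024995245427811286
lid (0.026, 0.042) 140 [528.1 240.6  94.   93.9  88.2] 0.04199359000994929
lid (0.05, 0.085) 99 [523.  241.9  20.   27.8  76.7] 0.07445733398235022
si 455 0.07847749682574615 [ 511.8 -297.4  113.6   73.4   85.7]
rim 321 [545.7  36.8  98.7  91.   36.4]
phone 402 [547.6  36.7  73.1  13.2  88.3] 0.15475878033938884 [0.54603257 0.04099051 0.13355619]
lid (0.008, 0.025) 1298 [521.9 246.4 113.7 114.2  39.8] 0.024942411728087976
lid (0.026, 0.042) 166 [520.1 249.7  45.6  37.6  38.2] 0.04193476934016138
lid (0.05, 0.085) 127 [523.3 244.6  19.   23.6  35. ] 0.07324863041507401
```

Run:
```python
from h import *
psi=np.radians(-4.4)
def tilt(yaw,t,psi):  # rotate a down pose about box y by t (top to +x)
    ax=np.array([-np.sin(psi),np.cos(psi),0]); return (R.from_rotvec(ax*t)*R.from_rotvec(down(yaw))).as_rotvec()
for yaw in (psi,psi+np.pi):
  for n,p,r in (('box',(.47,-.29,.28),down(yaw)),('tin',(.55,.035,.3),down(yaw)),('lean',(.50,-.297,.10),tilt(yaw,.3,psi)),('lid',(.523,.243,.048),down(yaw)),('lid90',(.523,.243,.048),down(yaw+np.pi/2))):
    q=inverse_kinematics(np.array(p),r); print(round(yaw,2),n,None if q is None else np.round(q,2))
print(R.from_rotvec(manip.state()['tcp_rot']).as_matrix().round(2)); print(np.round(cams.capture('wrist')['T_tool_cam'],3))
```

```text
-0.08 box [-0.6   0.01  1.82  0.    1.32 -0.52]
-0.08 tin [ 0.02 -0.    1.79  0.    1.35  0.1 ]
-0.08 lean [-0.51  0.39  1.74 -0.13  1.29 -0.38]
-0.08 lid [0.39 0.27 1.98 0.   0.89 0.47]
-0.08 lid90 [ 0.39  0.27  1.98  0.    0.89 -1.1 ]
3.06 box None
3.06 tin None
3.06 lean None
3.06 lid None
3.06 lid90 [0.39 0.27 1.98 0.   0.89 2.04]
[[-0.    0.23 -0.97]
 [ 0.   -0.97 -0.23]
 [-1.   -0.   -0.  ]]
[[-0.001 -0.255  0.967 -0.146]
 [ 1.     0.001  0.001 -0.001]
 [-0.001  0.967  0.255 -0.067]
 [ 0.     0.     0.     1.   ]]
```

```bash
python3 - <<'E'
from h import *
psi=np.radians(-4.4)
for n,p in (('box',(.49,-.26,.26)),('tin',(.55,.06,.28))):
    manip.move_pose(np.array(p),down(psi)); d=cap('wrist'); cv2.imwrite(f'pics/w_{n}.png',d['image']); np.save(f'w_{n}.npy',cloud(d)); print(n,d['st']['clock'],d['intrinsics'][0])
E
python3 - <<'E'
from m import *
import cv2
P=np.load('w_box.npy'); Q=sel(P,(.513,-.299),.1,.074,.086); print('box',len(Q),Q[:,2].mean(),rect(Q))
P=np.load('w_tin.npy'); Q=sel(P,(.55,.035),.08,.085,.095); print('rim',len(Q),Q[:,2].mean(),rect(Q),circ(Q))
Q=sel(P,(.55,.035),.08,.145,.16); print('ph',len(Q),Q[:,2].mean(),rect(Q))
for z in ((.017,.025),(.043,.049),(.067,.075)):
    Q=sel(P,(.523,.243),.08,*z); print('lid',z,len(Q), rect(Q) if len(Q)>5 else '')
cv2.imwrite('pics/cmp.png',cv2.resize(np.hstack([cv2.imread('pics/w_box.png'),cv2.imread('pics/w_tin.png')]),(800,300)))
E
```

```text
box 2.025 [371.64829954   0.         317.66783693]
tin 3.3083 [371.64829954   0.         317.66783693]
box 8520 0.07983284920702106 [ 513.9 -299.5  110.7   70.6   85.1]
rim 1413 0.0893243160517099 [550.   32.7  98.2  98.7  86.2] (np.float64(0.5502087664313431), np.float64(0.03246270825180614), np.float64(0.047453705129837244))
ph 1095 0.1524088873294268 [550.6  35.   71.7   9.7  86.7]
lid (0.017, 0.025) 6247 [524.  240.2 107.  115.9  83.2]
lid (0.043, 0.049) 707 [524.6 244.5  44.6  44.9  50.9]
lid (0.067, 0.075) 333 [524.8 244.1  20.1  19.9  45.4]
```

View pics/cmp.png

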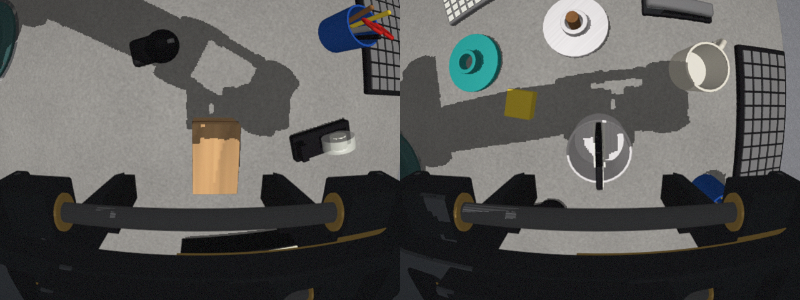

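```bash
cat >> h.py <<'E'
psi=np.radians(-4.9); bx=np.array([np.cos(psi),np.sin(psi),0]); by=np.array([-np.sin(psi),np.cos(psi),0]); Z=np.array([0,0,1.])
edge=np.array([.5139,-.2995,0])-.035*bx; T=np.radians(17); U=np.sin(T)*bx+np.cos(T)*Z
lean=(R.from_rotvec(by*T)*R.from_rotvec(down(psi))).as_rotvec()
F=edge+(-.002-.0045*np.cos(T)-.08*np.tan(T))*bx+.0045*np.sin(T)*Z
E
python3 - <<'E'
from h import *
p=np.array([.5506,.0345,.109]); r=down(np.radians(-3.5))
manip.set_gripper(.05,25)
manip.move_pose(p+[0,0,.07],r); manip.move_linear(p,.1); f0=manip.state()['contact_force']
manip.set_gripper(0,25); s=manip.state(); print(s['tool_pos'],s['gripper_width'],s['contact_force']-f0,s['clock'])
manip.move_linear(p+[0,0,.13],.12); s=manip.state(); print(s['tool_pos'],s['gripper_width'],s['contact_force']-f0,s['clock'])
t=F+.104*U
manip.move_pose(t+[0,0,.12],lean); print(manip.state()['clock'],t,manip.state()['tool_pos'])
for n in ('side','wrist'):
    d=cap(n); cv2.imwrite(f'pics/{n}1.png',d['image']); np.save(f'{n}1.npy',cloud(d))
cv2.imwrite('pics/c1.png',np.hstack([cv2.resize(cv2.imread('pics/side1.png')[60:360,200:600],(400,300)),cv2.resize(cv2.imread('pics/wrist1.png'),(400,300))]))
E
```

```text
[0.5505613  0.03449839 0.10903533] 0.008602642981080112 [-0.40091938 -0.45002457  0.46382999] 6.1083
[0.54989043 0.03446159 0.23782681] 0.008892166794449454 [ 0.02480897 -0.88275102 -2.00684765] 7.3417
8.6167 [ 0.47867404 -0.29648007  0.10077137] [ 0.47913372 -0.29549     0.22076538]
```

View pics/c1.png

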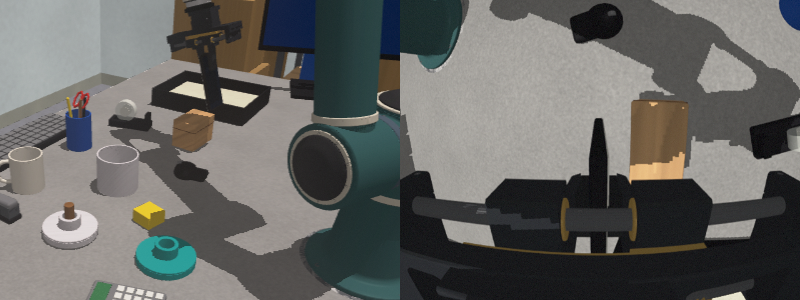

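The phone is held and slanted, with its foot in front of the box; the tin is empty and undisturbed. Now I'll lower the phone until it touches the desk, then release.

Run:
```python
from h import *
t=F+.104*U
manip.move_linear(t+[0,0,.006],.1); manip.dwell(.3); f0=manip.state()['contact_force']; h=.006
while h>-.006:
    h-=.001; manip.move_linear(t+[0,0,h],.02); f=manip.state()['contact_force']-f0
    if f[2]>1.5: break
print(h,f,manip.state()['tool_pos'],manip.state()['clock'])
manip.set_gripper(.022); manip.dwell(.2)
p=np.array(manip.state()['tool_pos']); manip.move_linear(p+.07*U,.12)
manip.dwell(.1); print(manip.state()['contact_force'],manip.state()['clock'])
manip.move_pose(np.array([.47,-.2,.28]),down(psi))
for n in ('side','wrist'):
    d=cap(n); cv2.imwrite(f'pics/{n}2.png',d['image']); np.save(f'{n}2.npy',cloud(d))
print(manip.state()['clock'])
cv2.imwrite('pics/c2.png',np.hstack([cv2.resize(cv2.imread('pics/side2.png')[130:280,300:500],(400,300)),cv2.resize(cv2.imread('pics/wrist2.png'),(400,300))]))
from m import sel,rect
Q=sel(np.load('wrist2.npy'),edge,.08,.085,.2); print(len(Q),Q[:,2].max(),((Q-edge)@bx)[Q[:,2]>.13].mean(), rect(Q))
for a in np.arange(.085,.14,.01):
    q=Q[(Q[:,2]>a)&(Q[:,2]<a+.01)]
    if len(q): print(a.round(3),len(q),((q-edge)@bx).mean().round(4),((q-edge)@by).mean().round(4))
```

```text
-0.001 [-0.54843073  0.17644234  5.49457642] [ 0.47881816 -0.29660722  0.10061319] 12.0583
[-0.99945541 -0.39996931 -0.48461361] 13.4917
14.2583
991 0.1436059544612589 0.006552855060292143 [ 4.790e+02 -2.962e+02  2.000e+01  7.320e+01  1.000e-01]
0.085 216 -0.0061 0.0111
0.095 212 -0.0032 0.014
0.105 235 -0.0002 0.0169
0.115 203 0.0026 0.015
0.125 118 0.0051 0.0159
0.135 7 0.0097 -0.0188
```

View pics/c2.png

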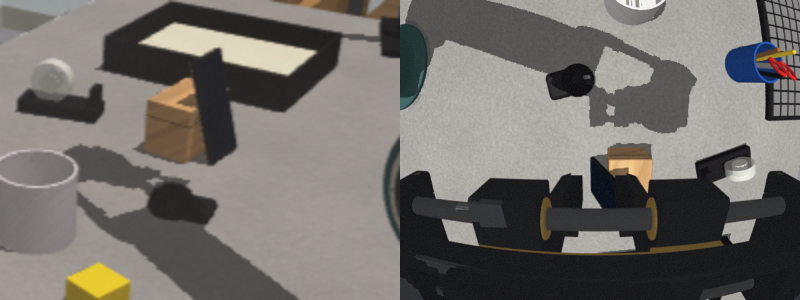

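The phone leans at about 16° (tops at box x +7 mm, foot in front), and the side crop shows its back against the box edge. Lids next.

Run:
```python
from h import *
from m import sel,rect,circ
manip.set_gripper(.045,30)
def look(p,tag):
    manip.move_pose(np.array(p),down(0)); manip.dwell(.15); d=cap('wrist'); cv2.imwrite(f'pics/w_{tag}.png',d['image']); P=cloud(d); np.save(f'w_{tag}.npy',P); return P
P=look((.55,.06,.25),'tin2'); Q=sel(P,(.55,.034),.08,.085,.095); print('rim',len(Q),Q[:,2].mean(),rect(Q),circ(Q))
P=look((.525,.255,.17),'lid2')
for z in ((.017,.025),(.043,.049),(.067,.075)):
    Q=sel(P,(.5246,.244),.08,*z); print('lid',z,len(Q), rect(Q) if len(Q)>5 else '',Q[:,2].mean())
print(manip.state()['clock'])
cv2.imwrite('pics/c3.png',np.hstack([cv2.resize(cv2.imread('pics/w_tin2.png'),(400,300)),cv2.resize(cv2.imread('pics/w_lid2.png'),(400,300))]))
```

```text
rim 1778 0.0892717215612784 [550.3  32.3  99.7  98.4  78.9] (np.float64(0.5502336704655779), np.float64(0.03264897140495737), np.float64(0.04749983291255582))
lid (0.017, 0.025) 11762 [524.9 245.  114.9 114.8  43.7] 0.020890982436635886
lid (0.043, 0.049) 1415 [524.7 244.7  44.6  44.6  87.3] 0.04472622033399098
lid (0.067, 0.075) 661 [5.248e+02 2.451e+02 1.960e+01 1.990e+01 3.000e-01] 0.07065559629240764
17.0917
```

View pics/c3.png

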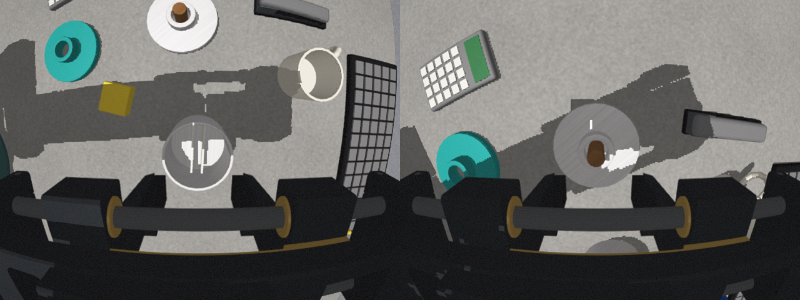

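Run:
```python
from h import *
L=np.array([.5248,.2449,.048]); r=down(0); C=np.array([.5503,.0325,0])
manip.move_linear(L+[0,0,.04],.12); manip.move_linear(L,.06); f0=manip.state()['contact_force']
manip.set_gripper(0,30); s=manip.state(); print('grip',s['gripper_width'],s['contact_force']-f0,s['tool_pos'])
manip.move_linear(L+[0,0,.14],.12); s=manip.state(); print('lift',s['gripper_width'],s['contact_force']-f0)
manip.move_linear(C+[0,0,.18],.15); manip.dwell(.2)
manip.move_linear(C+[0,0,.142],.06); manip.dwell(.4); f0=manip.state()['contact_force']
h=.142
while h>.1255:
    h-=.001; manip.move_linear(C+[0,0,h],.015); f=manip.state()['contact_force']-f0
    print(round(h,4),f.round(2))
    if f[2]>6 or np.hypot(*f[:2])>6: break
print(manip.state()['tool_pos'],manip.state()['clock'])
d=cap('side'); cv2.imwrite('pics/c4.png',cv2.resize(d['image'][140:290,220:420],(800,600)))
```

```text
grip 0.020409960008182817 [-2.35915898 -0.53494628  3.71530612] [0.52454188 0.24494738 0.04835809]
lift 0.019932443699699588 [-0.55037047  0.32782739 -3.78008934]
0.141 [ 0.37 -0.03 -0.87]
0.14 [ 0.02  0.88 -0.41]
0.139 [1.12 0.99 0.37]
0.138 [ 1.13  0.36 -0.21]
0.137 [ 1.15  0.72 -0.52]
0.136 [ 1.23  0.65 -0.54]
0.135 [ 1.07  1.15 -0.14]
0.134 [0.74 0.19 0.57]
0.133 [ 0.87  1.31 -0.28]
0.132 [ 0.3   0.36 -0.24]
0.131 [ 0.58  0.69 -0.22]
0.13 [-0.11  0.17 -0.78]
0.129 [-0.21  0.82 -0.88]
0.128 [-0.54  1.2  -1.2 ]
0.127 [-1.4   0.95 -1.08]
0.126 [-1.93  0.96  4.01]
0.125 [-5.51  0.89 10.03]
[0.55047783 0.0325414  0.12632274] 27.775
```

Run:
```python
from h import *
from m import sel,rect,circ
C=np.array([.5503,.0325,0])
manip.move_linear(C+[0,0,.1265],.02); manip.dwell(.2); print(manip.state()['contact_force'])
manip.set_gripper(.045,25); manip.dwell(.2); manip.move_linear(C+[0,0,.18],.1)
manip.set_gripper(.075); manip.move_linear(C+[0,.015,.25],.15); manip.dwell(.15)
d=cap('wrist'); P=cloud(d); a=d['image']
for z in ((.093,.105),(.119,.128),(.143,.155)):
    Q=sel(P,C,.08,*z); print('lid',z,len(Q), rect(Q) if len(Q)>5 else '',np.median(Q[:,2]))
Q=sel(P,C,.055,.093,.105); print('plane',np.linalg.lstsq(np.c_[Q[:,:2]-C[:2],np.ones(len(Q))],Q[:,2],rcond=None)[0])
d=cap('side'); cv2.imwrite('pics/c4.png',np.hstack([cv2.resize(d['image'][150:300,220:420],(400,300)),cv2.resize(a,(400,300))])); print(manip.state()['clock'])
```

```text
[-2.93968535  1.00261249 -1.63473687]
lid (0.093, 0.105) 11763 [551.9  32.4 114.7 114.4  85.1] 0.09886856735408533
lid (0.119, 0.128) 1466 [552.2  32.3  45.   45.1  35.7] 0.12270027988141963
lid (0.143, 0.155) 692 [551.9  32.5  20.4  20.3  29.1] 0.14868728209342533
plane [0.00038285 0.0003068  0.0988768 ]
31.1833
```

View pics/c4.png

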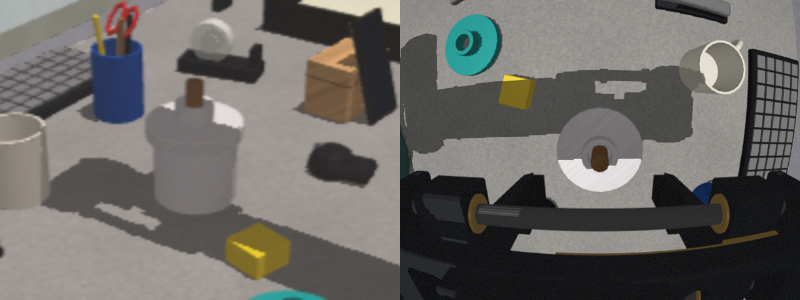

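The lids are fully home: cap at 98.9, collar at 122.7 and knob at 148.7 mm, all level. Next is the collar.

Run:
```python
from h import *
from m import sel,rect,circ
C=np.array([.5520,.0324,0])
manip.move_linear(C+[0,0,.2],.15); manip.move_linear(C+[0,0,.1018],.08); manip.dwell(.3); s=manip.state(); f0=s['contact_force']; print(s['tool_pos'])
manip.set_gripper(0,25); s=manip.state(); print('grip',s['gripper_width'],s['contact_force']-f0)
manip.move_linear(C+[0,0,.13],.04); s=manip.state(); print(s['gripper_width'],s['contact_force']-f0)
manip.move_linear(C+[0,0,.2025],.06); manip.dwell(.8); s=manip.state(); print('up',s['tool_pos'],s['gripper_width'],s['contact_force']-f0,s['clock'])
ims=[]
for n in ('side','scene'):
    d=cap(n); P=cloud(d); np.save(n+'5.npy',P); ims.append(d['image'])
    for z in ((.085,.1),(.19,.203)):
        Q=sel(P,C,.075,*z); print(n,z,len(Q),rect(Q) if len(Q)>5 else '')
cv2.imwrite('pics/c5.png',np.hstack([cv2.resize(ims[0][60:285,200:500],(400,300)),cv2.resize(ims[1][160:370,90:370],(400,300))]))
```

```text
[0.55218824 0.03239993 0.10212823]
grip 0.045688783735600084 [ 0.03712917  1.0572159  -0.17310997]
0.04573532667986449 [ 0.2041511   1.08310299 -1.21381409]
up [0.55202114 0.03240758 0.20253027] 0.04564689865868439 [-0.181168    1.03326177 -1.16387181] 36.925
side (0.085, 0.1) 758 [549.7  34.2 101.6 105.9  32.2]
side (0.19, 0.203) 677 [545.2  41.7 112.  100.3  36.1]
scene (0.085, 0.1) 912 [565.8  31.   79.  103.    6.4]
scene (0.19, 0.203) 800 [553.9  30.8 113.8 117.6  45.3]
```

View pics/c5.png

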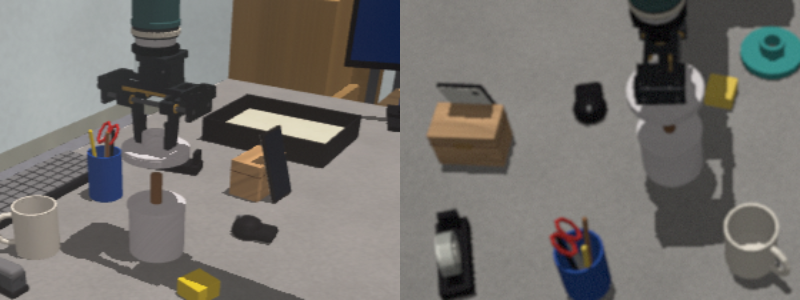

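```bash
python3 -c "
from cell import order; print(order.close_job())"
```

```text
the job is handed in; nothing more can be done
None
```

The job is done in the order asked and handed in at about 37 s of robot time.

- **Phone:** it stands on its short end in front of the card box, leaning back against the top edge at about 16°. It was still leaning there in the last pictures.
- **Lids on the tin:** I lowered both together by the wooden knob. They met the tin rim at the expected height with about 4 N, and the last millimetre of the approach pressed to about 10 N. After release the cap, collar and knob measured 98.9, 122.7 and 148.7 mm high, against 99, 123 and 149 expected, and the cap was level.
- **Outer lid:** it is held by the collar about 100 mm up. The gripper opening was 45.6 mm on the 46 mm collar, and the extra load of 1.2 N matches the outer lid alone. The last pictures show it still held and the inner lid closing the tin.
- **Other things on the desk:** none of them looked moved in the pictures, and I left both turquoise look-alikes alone. The lids on the tin measured about 1.5 mm further in x than the empty tin had. That may be play in the fit or a small nudge of the tin.

No check failed. I judged that the held lid was level from the last pictures only, without measuring it.

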